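# Take the coring tube out of the bench corer's quick coupler for washing

## Task

The bench corer's coring tube has to be washed: hold down the release button in the carriage's handle while you slide the carriage out of its cover to the end stop, and let the lock catch again. Pull back the coupler's sprung collar until the tube comes free, draw the tube straight out and lay it down flat in the low steel wash tray; do not drop it. Leave the carriage locked out, and leave the other loose things where they are.

Things in the scene. Friction and masses are not known exactly. Their poses are not given: they have to be found in the camera images.
- machine: bench apple corer, fixed; origin on the table. z up; +y is the way the carriage slides out; -x side faces the robot. Base plate x -165 to 95, y -205 to 175 mm. Sheet-metal cover over x -62 to 87, y -200 to -50, up to z 280, open at its +y end. Coupler axis level, along y, at x 0, z 130. Black handle on the -x side, at x -130
- canopy_edge (a point): middle of the lower front (-x) edge of the flat canopy that reaches out of the cover, over machine x 12 to 78, y -50 to 170, 140 mm above the coupler's axis. It blocks a gripper coming straight down on collar or tube, but not one tilted 25 to 45 deg from vertical that comes from the robot's side (tool pointing down and to machine +x)
- carriage (a joint): carriage travel along machine +y, m: 0 = home under the cover (start), 0.13 = out at its end stop. A pin locks it at both ends unless the release button is down 4 mm or more; between the ends the button stays down by itself. About 2 N friction
- release (a joint): thumb release button in the carriage's handle, m: 0 = up, 0.008 = fully down. Spring 1.6 N at first, 5 N fully down. When the carriage is at an end and nothing presses, it comes up and locks
- release_top (a point): centre of the button's top: round grey cap, 24 mm across, 74 mm above the table when up; moves with carriage and button. It sits between two black ears 44 mm apart along machine y that rise 14 mm over the cap, so a fingertip on the button can push an ear. Handle 50 mm wide in x; the cover's front is 68 mm to +x of the button
- collar (a joint): travel of the coupler's sprung collar towards machine -y (away from the tube), m: 0 = forward, 0.014 = fully back. Spring 5 to 10.5 N. From about 9 mm on, the tube is free and springs forward about 10 mm; let go, the collar then stays half back until the tube is drawn out, and returns forward by itself
- collar_mid (a point): middle of the collar, on the coupler's axis: ridged steel sleeve 38 mm across, 26 mm long along machine y; moves with it. Behind it (-y) is a housing 34 mm across. With the carriage out, the collar's middle is 90 mm clear of the cover
- socket_mouth (a point): front end of the socket, on its axis, 15 mm in front of the collar's middle when the collar is forward; moves with the carriage; axes as the machine's
- corer: steel coring tube, about 160 g, 135 mm long, x along its axis to the cutting end, origin on the axis. Plain tube 24 mm across from x -40 to 45 mm, grip it there; square shoulder 28 mm wide at x -50 to -40; shank 16 mm across, grooved, x -90 to -50. In the socket it points to machine +y, shoulder at the mouth, shank 40 mm deep: draw it straight out 45 mm or more
- tray: low steel wash tray, fixed, 230 (x) x 140 (y) x 28 mm high, walls and floor about 4 to 5 mm; origin under its centre, z up, x along its length
- tray_in (a point): centre of the tray's inner floor; axes as the tray's
- bin: square plastic bin 180 x 180 x 75 mm full of dried apple rings, fixed; not the tray. Tray and bin may change places; origin under its centre
- apple1: bystander, to be left where it is: red apple, about 74 mm across, 65 mm high; origin under its centre
- apple2: bystander, to be left where it is: yellow apple, about 74 mm across, 65 mm high; origin under its centre
- slice1: bystander, to be left where it is: dried apple ring lying flat, 68 mm across, 8 mm thick; origin under its centre
- slice2: bystander, to be left where it is: dried apple ring lying flat, 62 mm across, 8 mm thick; origin under its centre
- cup: bystander, to be left where it is: steel cup, 70 mm across, 80 mm high; origin under its centre
- brush: bystander, to be left where it is: hand brush lying on the table
- jar: bystander, to be left where it is: white jar, 70 mm across, 100 mm high; origin under its centre

How it is judged:
On the way, in this order (a step that is already met when the one before it is completed fails the run):
1. the release button is held down (4 mm or more) and the carriage is on its way (10 mm or more) (value of joint release above 0.004 m and value of joint carriage above 0.01 m), for 0.05 s.
2. the carriage is out at its end stop (within 4 mm) and locked, the button up again (value of joint carriage above 0.126 m and value of joint release below 0.002 m), for 0.1 s.
3. the collar is pulled back (9 mm or more), the carriage still out and the tube still in the socket (value of joint collar above 0.009 m and value of joint carriage above 0.126 m and y of corer in the frame of socket_mouth below 0.075 m), for 0.05 s.
4. the tube is drawn out of the socket (y of corer in the frame of socket_mouth above 0.086 m), for 0.05 s.
At the end, for the whole second after the job is handed in: the coring tube lies flat (within 8 deg) on the floor of the steel tray, inside its walls, at rest; the carriage is out (within 4 mm of its end stop) with the release button up and the collar forward (within 3 mm) (all of step 2 and x of corer in the frame of tray_in between -0.1 and 0.1 m and y of corer in the frame of tray_in between -0.066 and 0.066 m and z of corer in the frame of tray_in between 0.005 and 0.022 m and angle between corer's own x axis and vertical between 1.42 and 1.72 rad and linear speed of corer below 0.02 m/s and value of joint collar below 0.003 m); the robot touches nothing.
It fails at once if the coring tube is dropped or thrown (faster than 0.8 m/s) (linear speed of corer above 0.8 m/s).
It fails at once if an apple, apple ring, the cup, the brush or the jar is moved by more than 30 mm (distance of any of apple1, apple2, slice1, slice2, cup, brush, jar from where it was at the start of the episode above 0.03 m).
It also fails if it takes over 61 s, if anything falls off the work surface, if the arm or the gripper's body presses on something with over 40 N, if the wrist force passes 120 N, or if a joint passes its speed limit or range.

## Robot

A 6-joint arm with a two-finger parallel gripper is mounted at the origin on the work surface. World frame = base frame: x ahead of the robot, y to its left, z up, the work surface at z = 0. Lengths are in m, angles in rad, forces in N, time in s.
With the tool pointing down it reaches from about 0.35 to 0.975 m from the base axis. Payload 4.9 kg.
Tool frame: the origin (TCP) lies between the finger pads, 19 mm behind the fingertips; this is the grasp point; z points along the fingers, y is the line along which they close (so a half turn about z gives the same grasp; the last joint's range is limited). The gripper opens to 85 mm and grips with 20 to 120 N. Pads are 22 mm wide; open, the fingers measure 114 mm over their backs; the gripper's body (76 mm by 85 mm) begins 54 mm behind the grasp point. The pads swing forward as they close: fully open they stand 13 mm farther back than shut.
Start: joints at [1.004, 0.053, 1.613, -0, 1.476, -0.119], TCP at [0.271, 0.563, 0.25] pointing down, gripper open.
Joint ranges: [-3.01, 3.01], [-1.01, 2.22], [0.06, 2.58], [-1.02, 4.17], [0.09, 2.62], [-3.14, 3.14]. Speed limits (rad/s): [2.57, 2.57, 3.14, 3.14, 3.14, 3.14].

## Interface

Orientations are given as a rotation vector (axis times angle).
In Python, from station import ctrl, optics gives the robot as it stands.
- The arm moves only by the shell command python3 -m handwheel 'ROWS' [OPENING] [FORCE]. ROWS is JSON, a list of rows, each an object of numbers: "tx", "ty", "tz": the shift along the tool's x, y, z in mm; "roll": the turn about the tool's z in rad. A call has 1 to 12 rows; each row shifts and turns the commanded pose from where the row before left it, along the tool's axes as they then stand; what a row does not reach is not made up. A row lasts 1/12 s, in which the tool goes at most 41.7 mm and 7.16 degrees, less where a joint would pass 70% of its speed; a pose out of reach is approached as far as the arm can. A call with a gripper value outside its range is refused whole. OPENING is the finger opening in mm, from 0 to 85.4, set as the call begins (- or left out, the last holds). The fingers move at their own pace and stop on an object; FORCE is the grip in N (left out, the last holds). Time passes only in rows, so rows that do not move let the fingers close. It gives the time, the measured TCP pose, the force, the opening and the grip force at its end, in the units of the state.
- ctrl.get_obs(): the state, without advancing time (a new reading comes with each control period).
- optics.get_image(name): name is "side" or "top"; returns (picture, depth): 400x640x3 uint8, red, green, blue; 400x640 float32, m along the optical axis (not along the pixel's ray), 0 where there is no reading.
- optics.camera_params(name): a dict with "mtx" (3x3 intrinsics, pixels), "extrinsics" (4x4, takes a point from camera to world coordinates). Camera axes: x right, y down, z forward; pixel columns grow to the right and rows downward; lengths in m; the calibration is good to about 2 mm. A picture is of the moment at which its call begins. camera_params takes no time and is no camera call.
- ctrl.finish_job(): hands the job in; it is judged then, once.
The state is a dict: "t": time; "q": joint angles; "dq": joint speeds; "effort": joint torques, N m; "tool_pos": TCP position; "tool_rot": TCP orientation; "contact_force": force on the tool from outside, world axes, zero at the start; "wrist_torque": the same for the moment, N m; "opening": finger opening in m; "grip_force": force on a finger pad.
Only numpy, scipy, OpenCV 4.12 (cv2) and the standard library are available. Lean on these libraries where they do the work, as an engineer would, in place of code of your own. Each camera call takes 0.05 s, during which the arm holds its last target. There are 200 camera calls.

## Working session

There is one attempt and no reset: what is moved stays moved. The work goes in short steps, Python scripts to look and compute and a shell command to move; the robot and the scene stay as the last step left them, time stands still between calls to the robot, and variables do not carry over. Pictures are saved under pics/ and viewed, at most 10 in all, crops included, and the job is handed in when it is done.

```bash
ls; mkdir -p pics; python3 - <<'E'
from station import ctrl, optics
import cv2,numpy as np
o=ctrl.get_obs(); print(o)
for n in("side","top"):
    p,d=optics.get_image(n); c=optics.camera_params(n)
    cv2.imwrite(f"pics/{n}0.png",p[:,:,::-1]); np.savez(f"pics/{n}0.npz",p=p,d=d,**c)
    print(n,np.round(c["mtx"],1).tolist(),np.round(c["extrinsics"],3).tolist(),(d>0).mean())
E
```

```text
pics
{'t': 0.0, 'q': array([ 1.00398464e+00,  5.33598789e-02,  1.61431304e+00, -5.22657227e-06,
        1.47599227e+00, -1.19003355e-01]), 'dq': array([ 9.77540661e-05,  1.33222135e-03,  1.23020115e-05,  4.12946405e-04,
       -9.51881058e-04,  1.27767042e-04]), 'effort': array([ 4.02487121e-04, -3.93700433e+01, -3.70159650e+01, -1.63366867e-04,
        7.37683353e-03, -1.31318956e-05]), 'tool_pos': array([0.27030264, 0.56287061, 0.24874973]), 'tool_rot': array([-0.69739826, -3.06249629,  0.00306808]), 'contact_force': array([ 0.63524837,  0.22429872, -0.19029969]), 'wrist_torque': array([-0.02186133,  0.03635389,  0.04607336]), 'grip_force': 0.0, 'opening': 0.08525926237339296}
side [[452.8, 0.0, 318.2], [0.0, 452.8, 200.5], [0.0, 0.0, 1.0]] [[-0.958, -0.27, 0.096, 0.362], [-0.287, 0.913, -0.291, 0.421], [-0.009, -0.306, -0.952, 1.545], [0.0, 0.0, 0.0, 1.0]] 0.99610546875
top [[395.5, 0.0, 323.3], [0.0, 395.5, 199.3], [0.0, 0.0, 1.0]] [[0.017, -0.983, 0.183, 0.341], [-1.0, -0.015, 0.016, -0.016], [-0.013, -0.183, -0.983, 1.127], [0.0, 0.0, 0.0, 1.0]] 0.99576953125
```

View pics/side0.png

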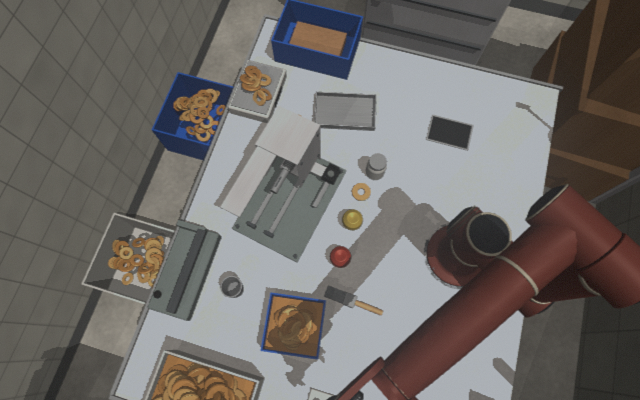

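View pics/top0.png

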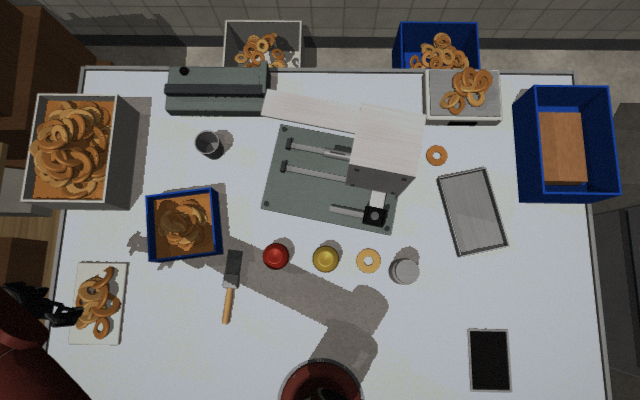

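```bash
cat > h.py <<'E'
import numpy as np,cv2
from scipy.spatial.transform import Rotation as R
def load(n,k=0):
    f=np.load(f"pics/{n}{k}.npz"); p,d,M,E=[f[a] for a in("p","d","mtx","extrinsics")]
    v,u=np.mgrid[:400,:640]
    c=np.stack([(u-M[0,2])/M[0,0]*d,(v-M[1,2])/M[1,1]*d,d],-1)
    return p,d,c@E[:3,:3].T+E[:3,3],M,E
def snap(n,k):
    from station import optics
    p,d=optics.get_image(n); c=optics.camera_params(n)
    cv2.imwrite(f"pics/{n}{k}.png",p[:,:,::-1]); np.savez(f"pics/{n}{k}.npz",p=p,d=d,**c)
    return load(n,k)
E
python3 - <<'E'
from h import *
ims=[]
for n,b in(("top",(250,80,430,245)),("side",(210,100,390,265))):
    p,d,X,M,E=load(n); print(n)
    z=X[...,2]; hsv=cv2.cvtColor(p,cv2.COLOR_RGB2HSV)
    ok=(d>0)&(X[...,0]>.3)&(X[...,0]<1)&(abs(X[...,1])<.6)
    print("z hist table",np.median(z[ok&(abs(z)<.02)]))
    x0,y0,x1,y1=b
    ims.append(cv2.resize(p[y0:y1,x0:x1,::-1],None,fx=2.2,fy=3.3) if 0 else cv2.resize(p[y0:y1,x0:x1,::-1],(390,358),interpolation=cv2.INTER_CUBIC))
    # plate : greenish grey low
    a,bb,c=[p[...,i].astype(int) for i in range(3)]
    pm=ok&(z<.04)&(z>-.01)&(bb>a+4)&(hsv[...,2]<170)
    pm=cv2.morphologyEx(pm.astype(np.uint8),cv2.MORPH_OPEN,np.ones((3,3)))
    cs=sorted(cv2.findContours(pm,0,2)[0],key=cv2.contourArea)[-1]
    print("plate z",np.median(z[pm>0]),[ (tuple(q[0]),np.round(X[q[0][1],q[0][0]],3).tolist()) for q in cv2.approxPolyDP(cs,4,True)])
    # high stuff
    for nm,m in(("z>.22",ok&(z>.225)&(z<.32)),):
        k,lab,st,ce=cv2.connectedComponentsWithStats(m.astype(np.uint8))
        for i in range(1,k):
            if st[i,4]>60:
                h=X[lab==i]; print(nm,st[i],np.percentile(h,[2,50,98],axis=0).round(3).tolist())
    dk=ok&(hsv[...,2]<45)&(z>.03)&(z<.12)
    k,lab,st,ce=cv2.connectedComponentsWithStats(dk.astype(np.uint8))
    for i in range(1,k):
        if st[i,4]>30: print("dark",st[i],np.percentile(X[lab==i],[2,50,98],axis=0).round(3).tolist())
cv2.imwrite("pics/crop0.png",np.hstack(ims))
E
```

```text
top
z hist table 0.0009876595010870348
plate z 0.01228971859916217 [((np.int32(279), np.int32(130)), [0.756, 0.137, 0.012]), ((np.int32(261), np.int32(208)), [0.52, 0.179, 0.012]), ((np.int32(384), np.int32(232)), [0.457, -0.171, 0.011]), ((np.int32(364), np.int32(225)), [0.476, -0.115, 0.014]), ((np.int32(361), np.int32(218)), [0.496, -0.106, 0.013]), ((np.int32(329), np.int32(214)), [0.507, -0.015, 0.007]), ((np.int32(333), np.int32(200)), [0.547, -0.026, 0.01]), ((np.int32(334), np.int32(205)), [0.532, -0.029, 0.013]), ((np.int32(364), np.int32(209)), [0.523, -0.115, 0.007]), ((np.int32(370), np.int32(190)), [0.577, -0.132, 0.013]), ((np.int32(277), np.int32(171)), [0.63, 0.138, 0.014]), ((np.int32(285), np.int32(159)), [0.667, 0.116, 0.01]), ((np.int32(288), np.int32(164)), [0.651, 0.106, 0.014]), ((np.int32(345), np.int32(175)), [0.621, -0.06, 0.01]), ((np.int32(346), np.int32(161)), [0.664, -0.063, 0.01]), ((np.int32(289), np.int32(152)), [0.689, 0.105, 0.01]), ((np.int32(284), np.int32(145)), [0.71, 0.12, 0.011]), ((np.int32(291), np.int32(136)), [0.737, 0.1, 0.014]), ((np.int
[... 1902 characters left out ...]
9)), [0.648, -0.094, 0.011]), ((np.int32(256), np.int32(228)), [0.696, 0.111, 0.01]), ((np.int32(245), np.int32(222)), [0.739, 0.102, 0.015]), ((np.int32(265), np.int32(196)), [0.703, -0.009, 0.014]), ((np.int32(271), np.int32(168)), [0.715, -0.115, 0.02]), ((np.int32(235), np.int32(230)), [0.763, 0.139, 0.013]), ((np.int32(295), np.int32(260)), [0.53, 0.18, 0.013]), ((np.int32(293), np.int32(254)), [0.544, 0.161, 0.007]), ((np.int32(300), np.int32(257)), [0.518, 0.163, 0.003]), ((np.int32(303), np.int32(242)), [0.524, 0.111, 0.007]), ((np.int32(309), np.int32(240)), [0.506, 0.097, 0.002])]
z>.22 [ 221  106  100  111 3907] [[0.563, -0.214, 0.25], [0.677, -0.091, 0.28], [0.744, 0.131, 0.286]]
```

View pics/crop0.png

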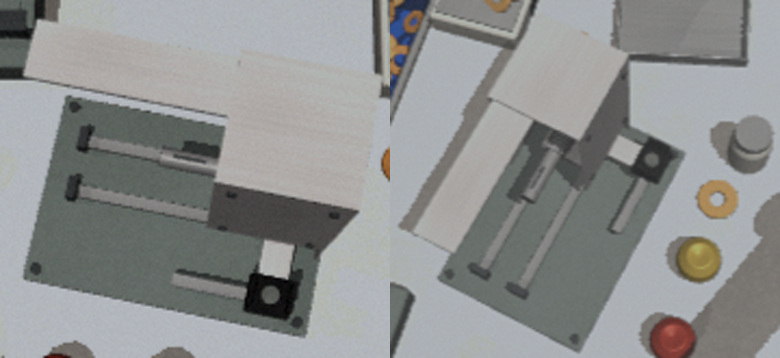

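```bash
python3 - <<'E'
from h import *
def ray(M,E,u,v,z):
    d=E[:3,:3]@np.array([(u-M[0,2])/M[0,0],(v-M[1,2])/M[1,1],1]); return (E[:3,3]+d*(z-E[2,3])/d[2]).round(4)
for n,b in(("top",[(261.5,208),(389.8,235.3),(283.2,124.7)]),("side",[(210+438/2.167-180,100+278/2.17),(210+(578-390)/2.167,100+350/2.17),(210+(684-390)/2.167,100+152/2.17)])):
    p,d,X,M,E=load(n); z=X[...,2]; hsv=cv2.cvtColor(p,cv2.COLOR_RGB2HSV); print(n)
    print("plate corners",[ray(M,E,*q,.0125).tolist() for q in b])
    m=((z>.262)&(z<.3)&(abs(X[...,1])<.3)&(X[...,0]<.85)).astype(np.uint8)
    c=sorted(cv2.findContours(m,0,2)[0],key=cv2.contourArea)[-1]
    print("roof",[(q[0].tolist(),ray(M,E,*q[0],.28).tolist()) for q in cv2.approxPolyDP(c,3,True)],np.median(z[m>0]))
    # canopy front edge line x=12: points with smallest world dist
    # cap: grey on dark near handle
    w=(abs(X[...,0]-.5)<.07)&(abs(X[...,1]+.14)<.07)&(z>.05)&(z<.11)
    g=(w&(hsv[...,2]>60)&(hsv[...,2]<150)&(hsv[...,1]<60)).astype(np.uint8)
    k,lab,st,ce=cv2.connectedComponentsWithStats(g)
    for i in range(1,k):
        if st[i,4]>15: print("cap",st[i],np.median(X[lab==i],0).round(4),ce[i].round(1),hsv[...,2][lab==i].mean())
    # tray: grey object
    t=((z>.012)&(z<.045)&(X[...,0]>.35)&(X[...,0]<.75)&(X[...,1]<-.27)&(X[...,1]>-.6)).astype(np.uint8)
    k,lab,st,ce=cv2.connectedComponentsWithStats(t)
    for i in range(1,k):
        if st[i,4]>80:
            r=cv2.minAreaRect(X[lab==i][:,:2].astype(np.float32)*1000); print("tray",st[i],r,np.percentile(X[lab==i][:,2],[5,50,95]))
    t=((X[...,0]>.4)&(X[...,0]<.66)&(X[...,1]<-.32)&(X[...,1]>-.45)&(z<.06)).astype(bool)
    for nm,x,y in(("floor",.52,-.38),):
        q=(abs(X[...,0]-x)<.03)&(abs(X[...,1]-y)<.03); print("floor z",np.median(z[q]))
    # tube points / bright at x_m~0
    q=(z>.09)&(z<.18)&(X[...,0]>.55)&(X[...,0]<.75)&(abs(X[...,1])<.2)
    print("tube",q.sum(),np.percentile(X[q],[2,50,98],axis=0).round(3).tolist() if q.sum() else 0)
E
python3 -c "
from scipy.spatial.transform import Rotation as R
print(R.from_rotvec([-0.69739826, -3.06249629,  0.00306808]).as_matrix().round(3))"
```

```text
top
plate corners [[0.5203, 0.1778, 0.0125], [0.4481, -0.1874, 0.0125], [0.7722, 0.1247, 0.0125]]
roof [([267, 89], [0.7549, 0.1314, 0.28]), ([261, 115], [0.6914, 0.1423, 0.28]), ([354, 133], [0.6511, -0.0691, 0.28]), ([349, 165], [0.5766, -0.0583, 0.28]), ([415, 177], [0.5513, -0.2032, 0.28]), ([426, 115], [0.6959, -0.2316, 0.28])] 0.27884730199903923
cap [365 186  36  11 131] [ 0.5614 -0.158   0.0891] [382.6 190.4] 80.97709923664122
cap [371 212   8   8  52] [ 0.4949 -0.1377  0.0746] [374.5 215.5] 86.61538461538461
tray [516 132  25  71 424] ((645.4808349609375, -560.6643676757812), (202.91360473632812, 40.313106536865234), 10.967778205871582) [0.01393462 0.02843387 0.04350241]
tray [437 168  73  89 728] ((519.023193359375, -418.5490417480469), (230.2022247314453, 142.75994873046875), 12.977530479431152) [0.01330711 0.02529263 0.03074617]
floor z 0.004102727805915141
tube 730 [[0.554, -0.195, 0.093], [0.574, -0.092, 0.139], [0.657, -0.003, 0.177]]
side
plate corners [[0.7751, 0.1352, 0.0125], [0.5235, 0.1821, 0.0125], [0.4535, -0.1869, 0.0125]]
roof [([319, 124], [0.5581, -0.2051, 
[... 430 characters left out ...]
30.4 173.1] 90.07142857142857
tray [298  61  52  18 261] ((649.2774658203125, -559.8599853515625), (199.89596557617188, 29.135683059692383), 6.547998428344727) [0.01349861 0.02864434 0.04389774]
tray [314  91  63  31 257] ((523.8961181640625, -430.159423828125), (230.60801696777344, 139.57994079589844), 13.316744804382324) [0.01275657 0.02413647 0.03315803]
tray [320 116  56  14 182] ((489.35186767578125, -355.2559814453125), (208.880859375, 48.515750885009766), 26.278255462646484) [0.01368042 0.02400435 0.03296431]
floor z 0.005869194330080596
tube 532 [[0.556, -0.19, 0.094], [0.625, -0.086, 0.14], [0.659, 0.0, 0.176]]
[[-0.901  0.433 -0.001]
 [ 0.433  0.901 -0.002]
 [ 0.    -0.002 -1.   ]]
```

```bash
cat >> h.py <<'E'
A=np.array([[12,170],[78,170],[87,-200],[-62,-200],[-62,-50],[-165,175],[-165,-205],[95,175]])/1000.
B=np.array([[.6924,.1434],[.7555,.133],[.698,-.230],[.5547,-.2042],[.5775,-.0555],[.522,.180],[.451,-.187],[.7737,.130]])
a0,b0=A.mean(0),B.mean(0); H=(A-a0).T@(B-b0); TH=np.arctan2(H[0,1]-H[1,0],H[0,0]+H[1,1])
RM=R.from_euler('z',TH).as_matrix(); T0=np.r_[b0,0]-RM@np.r_[a0,0]
def m2w(p): return RM@np.array(p)+T0
def w2m(p): return RM.T@(np.array(p)-T0)
def delta(target):  # tool-frame mm from the current pose to a world point
    from station import ctrl
    o=ctrl.get_obs(); Q=R.from_rotvec(o["tool_rot"]).as_matrix()
    return (Q.T@(np.array(target)-o["tool_pos"])*1000).round(1)
E
python3 - <<'E'
from h import *
print(np.degrees(TH),T0,(B-(A@RM[:2,:2].T+T0[:2])).round(4).tolist())
print("cap m",w2m([.4962,-.1372,.0744]),"tray",w2m([.521,-.422,0]))
f=R.from_rotvec([-0.69739826, -3.06249629,  0.00306808]).as_matrix()
t=np.arctan2(f[1,0],f[0,0]); print("roll",t-(TH+np.pi/2))
E
python3 -m handwheel '[{"roll":0.125,"tz":-5},{"roll":0.125,"tz":-5},{"roll":0.125},{"roll":0.125},{"roll":0.125},{"roll":0.125},{"roll":0.125},{"roll":0.125},{"roll":0.125},{"roll":0.12}]' 0
```

```text
-10.691531520403585 [ 0.64964341 -0.01980716  0.        ] [[-0.0006, -0.0016], [-0.0023, 0.0002], [-0.0, 0.0025], [0.0031, 0.0006], [-0.0019, 0.0019], [0.002, -0.0028], [0.0015, 0.0036], [-0.0018, -0.0045]]
cap m [-0.12900079 -0.14382196  0.0744    ] tray [-0.05179482 -0.41907696  0.        ]
roll 1.3095906761936262$[0]: bad value
```

```bash
python3 -m handwheel '[{"tx":0,"ty":0,"tz":-5,"roll":0.12},{"tx":0,"ty":0,"tz":0,"roll":0.12},{"tx":0,"ty":0,"tz":0,"roll":0.12},{"tx":0,"ty":0,"tz":0,"roll":0.12},{"tx":0,"ty":0,"tz":0,"roll":0.12},{"tx":0,"ty":0,"tz":0,"roll":0.12},{"tx":0,"ty":0,"tz":0,"roll":0.12},{"tx":0,"ty":0,"tz":0,"roll":0.12},{"tx":0,"ty":0,"tz":0,"roll":0.12},{"tx":0,"ty":0,"tz":0,"roll":0.12},{"tx":0,"ty":0,"tz":0,"roll":0.11}]' 0; python3 -c "
from h import *
print(delta(m2w([-.1295,-.144,.25])))"
```

```text
t: 1.02
tool_pos: [0.2704, 0.5631, 0.2542]
tool_rot: [2.425, 1.997, -0.002]
contact_force: [0.1, -0.2, 0.3]
opening: -0.0
grip_force: 0.0
[-644.2  355.3    4.8]
```

```bash
python3 -m handwheel '[{"tx":-35,"ty":20,"tz":0,"roll":0},{"tx":-35,"ty":20,"tz":0,"roll":0},{"tx":-35,"ty":20,"tz":0,"roll":0},{"tx":-35,"ty":20,"tz":0,"roll":0},{"tx":-35,"ty":20,"tz":0,"roll":0},{"tx":-35,"ty":20,"tz":0,"roll":0},{"tx":-35,"ty":20,"tz":0,"roll":0},{"tx":-35,"ty":20,"tz":0,"roll":0},{"tx":-35,"ty":20,"tz":0,"roll":0}]'; python3 -m handwheel '[{"tx":-35,"ty":20,"tz":0,"roll":0},{"tx":-35,"ty":20,"tz":0,"roll":0},{"tx":-35,"ty":20,"tz":0,"roll":0},{"tx":-35,"ty":20,"tz":0,"roll":0},{"tx":-35,"ty":20,"tz":0,"roll":0},{"tx":-35,"ty":20,"tz":0,"roll":0},{"tx":-35,"ty":20,"tz":0,"roll":0},{"tx":-35,"ty":20,"tz":0,"roll":0}]'; python3 -c "
from h import *
print(delta(m2w([-.1295,-.144,.105])))"
```

```text
t: 1.77
tool_pos: [0.3888, 0.2185, 0.2546]
tool_rot: [-2.419, -2.005, 0.0]
contact_force: [1.2, -0.5, 0.4]
opening: 0.0001
grip_force: 0.0
t: 2.43
tool_pos: [0.494, -0.0865, 0.2546]
tool_rot: [-2.419, -2.004, 0.0]
contact_force: [1.2, -0.2, 0.6]
opening: -0.0002
grip_force: 0.0
[-49.6  11.1 149.6]
```

```bash
python3 -m handwheel '[{"tx":-25,"ty":6,"tz":20,"roll":0},{"tx":-25,"ty":5,"tz":30,"roll":0},{"tx":0,"ty":0,"tz":35,"roll":0},{"tx":0,"ty":0,"tz":30,"roll":0},{"tx":0,"ty":0,"tz":25,"roll":0},{"tx":0,"ty":0,"tz":5,"roll":0},{"tx":0,"ty":0,"tz":0,"roll":0}]';  python3 -m handwheel '[{"tx":0,"ty":0,"tz":5,"roll":0},{"tx":0,"ty":0,"tz":4,"roll":0},{"tx":0,"ty":0,"tz":3,"roll":0},{"tx":0,"ty":0,"tz":3,"roll":0},{"tx":0,"ty":0,"tz":0,"roll":0}]'
```

```text
t: 3.02
tool_pos: [0.4937, -0.1349, 0.1074]
tool_rot: [-2.415, -2.001, 0.004]
contact_force: [-1.3, 0.2, 0.5]
opening: -0.0001
grip_force: 0.0
t: 3.43
tool_pos: [0.4957, -0.1356, 0.0952]
tool_rot: [2.419, 2.004, 0.0]
contact_force: [-0.2, -1.1, -0.2]
opening: 0.0002
grip_force: 0.0
```

```bash
python3 -m handwheel '[{"tx":0,"ty":0,"tz":3,"roll":0},{"tx":0,"ty":0,"tz":3,"roll":0},{"tx":0,"ty":0,"tz":2,"roll":0},{"tx":0,"ty":0,"tz":0,"roll":0},{"tx":0,"ty":0,"tz":0,"roll":0}]'
```

```text
t: 3.85
tool_pos: [0.4962, -0.1359, 0.0876]
tool_rot: [2.418, 2.004, 0.001]
contact_force: [0.7, 0.2, 2.9]
opening: 0.0001
grip_force: 1.7
```

```bash
python3 -m handwheel '[{"tx":0,"ty":0,"tz":2,"roll":0},{"tx":0,"ty":0,"tz":1,"roll":0},{"tx":0,"ty":0,"tz":0,"roll":0},{"tx":5,"ty":0,"tz":0,"roll":0},{"tx":8,"ty":0,"tz":0,"roll":0},{"tx":8,"ty":0,"tz":0,"roll":0},{"tx":8,"ty":0,"tz":0,"roll":0},{"tx":0,"ty":0,"tz":0,"roll":0}]'
```

```text
t: 4.52
tool_pos: [0.5017, -0.1062, 0.0847]
tool_rot: [2.418, 2.005, 0.002]
contact_force: [1.1, 1.8, 5.2]
opening: -0.0003
grip_force: 2.9
```

```bash
python3 -m handwheel '[{"tx":10,"ty":0,"tz":0,"roll":0},{"tx":12,"ty":0,"tz":0,"roll":0},{"tx":12,"ty":0,"tz":0,"roll":0},{"tx":12,"ty":0,"tz":0,"roll":0},{"tx":12,"ty":0,"tz":0,"roll":0},{"tx":12,"ty":0,"tz":0,"roll":0},{"tx":12,"ty":0,"tz":0,"roll":0},{"tx":10,"ty":0,"tz":0,"roll":0},{"tx":6,"ty":0,"tz":0,"roll":0},{"tx":4,"ty":0,"tz":0,"roll":0},{"tx":3,"ty":0,"tz":0,"roll":0},{"tx":0,"ty":0,"tz":0,"roll":0}]'; python3 -c "
from h import *
from station import ctrl
print(w2m(ctrl.get_obs()['tool_pos']))"
```

```text
t: 5.52
tool_pos: [0.5213, -0.0034, 0.0847]
tool_rot: [2.417, 2.004, 0.002]
contact_force: [1.2, 0.2, 5.5]
opening: -0.0003
grip_force: 2.6
[-0.1291676  -0.00772927  0.08468366]
```

```bash
python3 -m handwheel '[{"tx":3,"ty":0,"tz":0,"roll":0},{"tx":3,"ty":0,"tz":0,"roll":0},{"tx":2,"ty":0,"tz":0,"roll":0},{"tx":0,"ty":0,"tz":0,"roll":0}]'; python3 -c "
from h import *
from station import ctrl
print(w2m(ctrl.get_obs()['tool_pos']))"
```

```text
t: 5.85
tool_pos: [0.5222, 0.001, 0.0848]
tool_rot: [2.413, 2.002, -0.008]
contact_force: [-2.4, -11.8, 6.9]
opening: -0.0002
grip_force: 9.3
[-0.12912591 -0.00316166  0.08476856]
```

```bash
python3 -m handwheel '[{"tx":-3,"ty":0,"tz":0,"roll":0},{"tx":-3,"ty":0,"tz":-2,"roll":0},{"tx":0,"ty":0,"tz":-6,"roll":0},{"tx":0,"ty":0,"tz":-10,"roll":0},{"tx":0,"ty":0,"tz":-30,"roll":0},{"tx":0,"ty":0,"tz":-40,"roll":0},{"tx":0,"ty":-20,"tz":-35,"roll":0},{"tx":0,"ty":-30,"tz":-25,"roll":0},{"tx":0,"ty":-35,"tz":-15,"roll":0}]' 60; python3 - <<'E'
from h import *
ims=[]
for n,b in(("top",(250,80,430,245)),("side",(210,100,390,265))):
    p,d,X,M,E=snap(n,1); x0,y0,x1,y1=b
    ims.append(cv2.resize(p[y0:y1,x0:x1,::-1],(390,358),interpolation=cv2.INTER_CUBIC))
cv2.imwrite("pics/crop1.png",np.hstack(ims))
E
```

```text
t: 6.6
tool_pos: [0.4378, 0.0139, 0.2513]
tool_rot: [2.416, 2.002, 0.005]
contact_force: [0.5, 0.5, 1.5]
opening: 0.0601
grip_force: 0.0
```

View pics/crop1.png

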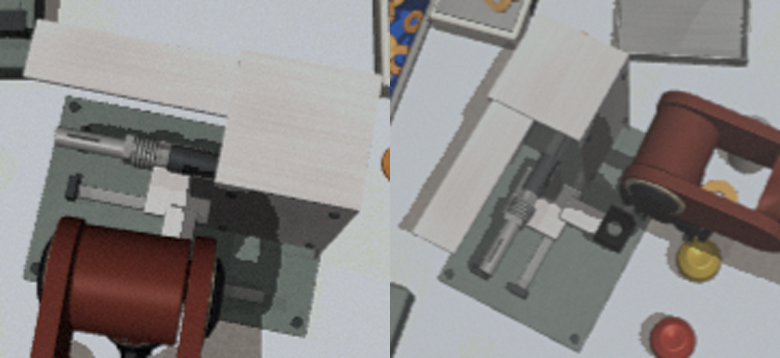

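```bash
python3 -m handwheel '[{"tx":-24,"ty":0,"tz":-32,"roll":0},{"tx":-24,"ty":0,"tz":-32,"roll":0},{"tx":-24,"ty":0,"tz":-32,"roll":0},{"tx":-24,"ty":0,"tz":-32,"roll":0},{"tx":0,"ty":10,"tz":-32,"roll":0},{"tx":0,"ty":40,"tz":0,"roll":0},{"tx":0,"ty":40,"tz":0,"roll":0},{"tx":0,"ty":40,"tz":0,"roll":0},{"tx":0,"ty":40,"tz":0,"roll":0},{"tx":0,"ty":40,"tz":0,"roll":0},{"tx":0,"ty":40,"tz":0,"roll":0},{"tx":0,"ty":40,"tz":0,"roll":0}]' 85;python3 -m handwheel '[{"tx":0,"ty":40,"tz":0,"roll":0},{"tx":0,"ty":40,"tz":0,"roll":0},{"tx":0,"ty":40,"tz":0,"roll":0},{"tx":0,"ty":40,"tz":0,"roll":0},{"tx":0,"ty":40,"tz":0,"roll":0}]'; python3 -c "
from h import *
from station import ctrl
o=ctrl.get_obs();print(o['q'].round(3),R.from_rotvec(o['tool_rot']).as_matrix().round(3).tolist())"
```

```text
t: 7.7
tool_pos: [0.7064, -0.1345, 0.4049]
tool_rot: [-2.417, -2.003, 0.002]
contact_force: [-0.2, 0.4, 0.4]
opening: 0.0848
grip_force: 0.0
t: 8.12
tool_pos: [0.8955, -0.1703, 0.4043]
tool_rot: [-2.417, -2.003, 0.003]
contact_force: [1.0, -1.1, 0.9]
opening: 0.0849
grip_force: 0.0
[-0.269  0.8    0.403  0.     1.942 -0.083] [[0.186, 0.983, -0.003], [0.983, -0.186, 0.001], [0.0, -0.003, -1.0]]
```

```bash
python3 -m handwheel '[{"tx":0,"ty":40,"tz":0,"roll":0},{"tx":0,"ty":40,"tz":0,"roll":0},{"tx":0,"ty":40,"tz":0,"roll":0}]'; python3 -c "
from h import *
from station import ctrl
o=ctrl.get_obs();print(o['q'].round(3),R.from_rotvec(o['tool_rot']).as_matrix().round(3).tolist())"
```

```text
t: 8.37
tool_pos: [0.9487, -0.1807, 0.3626]
tool_rot: [-2.418, -2.003, -0.004]
contact_force: [0.5, -0.9, -6.5]
opening: 0.0849
grip_force: 0.0
[-0.266  1.053  0.075  0.003  2.013 -0.078] [[0.186, 0.983, 0.001], [0.983, -0.186, 0.003], [0.003, 0.0, -1.0]]
```

```bash
cat > s.py <<'E'
from h import *
from station import ctrl
o=ctrl.get_obs();Q=R.from_rotvec(o['tool_rot']).as_matrix()
print('q',o['q'].round(3),'tilt',np.degrees(np.arccos(-Q[2,2])).round(1),'z',Q[:,2].round(3),'x',Q[:,0].round(3),'m',w2m(o['tool_pos']).round(4))
E
python3 -m handwheel '[{"tx":0,"ty":37,"tz":-19,"roll":0},{"tx":0,"ty":37,"tz":-19,"roll":0},{"tx":0,"ty":37,"tz":-19,"roll":0},{"tx":0,"ty":37,"tz":-19,"roll":0},{"tx":0,"ty":37,"tz":-19,"roll":0},{"tx":0,"ty":37,"tz":-19,"roll":0},{"tx":0,"ty":37,"tz":-19,"roll":0},{"tx":0,"ty":37,"tz":-19,"roll":0}]'; python3 s.py
```

```text
t: 9.03
tool_pos: [0.9694, -0.1846, 0.4593]
tool_rot: [2.274, 1.884, 0.221]
contact_force: [-1.0, -0.1, -0.1]
opening: 0.0849
grip_force: 0.0
q [-0.268  0.971  0.055  0.019  1.882 -0.073] tilt 13.4 z [ 0.228 -0.044 -0.973] x [ 0.186  0.983 -0.001] m [ 0.3447 -0.1026  0.4593]
```

```bash
python3 -m handwheel '[{"tx":0,"ty":40,"tz":-10,"roll":0},{"tx":0,"ty":40,"tz":-8,"roll":0},{"tx":0,"ty":41,"tz":-6,"roll":0},{"tx":0,"ty":41,"tz":-4,"roll":0},{"tx":0,"ty":41,"tz":-2,"roll":0},{"tx":0,"ty":41,"tz":0,"roll":0},{"tx":0,"ty":41,"tz":0,"roll":0},{"tx":0,"ty":41,"tz":2,"roll":0},{"tx":0,"ty":41,"tz":4,"roll":0}]'; python3 s.py
```

```text
t: 9.78
tool_pos: [1.0326, -0.1962, 0.4581]
tool_rot: [2.127, 1.762, 0.408]
contact_force: [-0.4, -0.5, -0.4]
opening: 0.0849
grip_force: 0.0
q [-0.267  0.993  0.055  0.035  1.639 -0.07 ] tilt 26.1 z [ 0.432 -0.082 -0.898] x [ 0.186  0.983 -0.   ] m [ 0.4091 -0.1023  0.4581]
```

```bash
python3 -m handwheel '[{"tx":0,"ty":41,"tz":4,"roll":0},{"tx":0,"ty":41,"tz":4,"roll":0},{"tx":0,"ty":41,"tz":5,"roll":0},{"tx":0,"ty":41,"tz":6,"roll":0},{"tx":0,"ty":41,"tz":7,"roll":0},{"tx":0,"ty":41,"tz":7,"roll":0}]'; python3 s.py; python3 -c "
from h import *
for p in ([-.12,-.03,.36],[-.12,.04,.36],[-.03,.06,.19]): print(delta(m2w(p)))"
```

```text
t: 10.28
tool_pos: [1.0736, -0.2039, 0.4609]
tool_rot: [2.023, 1.676, 0.522]
contact_force: [-0.3, 0.1, -0.0]
opening: 0.0853
grip_force: 0.0
q [-0.266  1.011  0.055  0.045  1.472 -0.07 ] tilt 34.7 z [ 0.559 -0.106 -0.823] x [ 0.186  0.983 -0.001] m [ 0.4507 -0.1022  0.4609]
[  71.9 -526.8 -241.6]
[ 141.9 -526.9 -241.7]
[ 162.1 -549.5  -50.7]
```

```bash
python3 -m handwheel '[{"tx":0,"ty":-36,"tz":-18,"roll":0},{"tx":0,"ty":-36,"tz":-18,"roll":0},{"tx":14,"ty":-34,"tz":-18,"roll":0},{"tx":14,"ty":-34,"tz":-18,"roll":0},{"tx":14,"ty":-34,"tz":-18,"roll":0},{"tx":14,"ty":-34,"tz":-18,"roll":0},{"tx":14,"ty":-34,"tz":-18,"roll":0},{"tx":14,"ty":-34,"tz":-18,"roll":0},{"tx":14,"ty":-34,"tz":-18,"roll":0},{"tx":14,"ty":-34,"tz":-18,"roll":0},{"tx":14,"ty":-34,"tz":-18,"roll":0},{"tx":14,"ty":-34,"tz":-18,"roll":0}]' 60; python3 s.py; python3 - <<'E'
from h import *
from scipy.optimize import least_squares
for n in("top","side"):
    p,d,X,M,E=load(n,1); Y=(X-T0)@RM
    v=p.max(2)
    for y0,y1 in((.028,.052),(.07,.12),(.12,.148)):
        s=(Y[...,1]>y0)&(Y[...,1]<y1)&(abs(Y[...,0])<.04)&(Y[...,2]>.1)&(Y[...,2]<.2)
        P=Y[s][:,[0,2]]; r=least_squares(lambda q:np.hypot(P[:,0]-q[0],P[:,1]-q[1])-(.019 if y0<.05 else .012),[0,.13],loss="soft_l1",f_scale=.002).x
        print(n,y0,s.sum(),r.round(4),"top",np.percentile(P[:,1],97).round(4))
    s=(Y[...,2]>.1)&(Y[...,2]<.16)&(abs(Y[...,0])<.012); print("y range",np.percentile(Y[s][:,1],[1,99]))
    for y in np.arange(0,.16,.01):
        s=(abs(Y[...,1]-y)<.005)&(abs(Y[...,0])<.03)&(Y[...,2]>.1)&(Y[...,2]<.2); w=(abs(Y[...,1]-y)<.005)&(abs(Y[...,0]+.04)<.015)
        print(round(y,2),Y[s][:,[0,2]].max(0).round(3) if s.any() else 0,np.percentile(Y[s][:,0],[2,98]).round(3) if s.any() else 0,"below",np.percentile(Y[w][:,2],[10,90]).round(3) if w.any() else 0)
E
```

```text
t: 11.28
tool_pos: [0.6908, 0.0091, 0.4198]
tool_rot: [2.02, 1.673, 0.527]
contact_force: [-0.2, 0.5, 1.2]
opening: 0.0596
grip_force: 0.0
q [-0.069 -0.181  1.635 -0.076  1.082  0.133] tilt 35.0 z [ 0.563 -0.106 -0.82 ] x [0.186 0.983 0.001] m [0.0351 0.0361 0.4198]
top 0.028 134 [0.0007 0.1302] top 0.1506
top 0.07 173 [0.0006 0.1293] top 0.1441
top 0.12 97 [0.0008 0.1291] top 0.1433
y range [-0.58903189  0.81362357]
0.0 [0.015 0.149] [-0.016  0.014] below [0.037 0.058]
0.01 [0.012 0.148] [-0.016  0.012] below [0.013 0.039]
0.02 [0.012 0.145] [-0.012  0.012] below [0.013 0.038]
0.03 [0.016 0.15 ] [-0.018  0.015] below [0.012 0.039]
0.04 [0.018 0.152] [-0.019  0.018] below [0.011 0.022]
0.05 [0.015 0.152] [-0.018  0.013] below [0.01  0.022]
0.06 [0.015 0.147] [-0.014  0.014] below [0.011 0.023]
0.07 [0.009 0.144] [-0.012  0.009] below [0.011 0.023]
0.08 [0.011 0.143] [-0.011  0.011] below [0.011 0.021]
0.09 [0.011 0.143] [-0.011  0.011] below [0.009 0.022]
0.1 [0.009 0.144] [-0.011  0.008] below [0.012 0.021]
0.11 [0.011 0.147] [-0.011  0.01 ] below [0.011 0.023]
0.12 [0.011 0.143] [-
[... 531 characters left out ...]
.152] [-0.016  0.016] below [0.014 0.041]
0.04 [0.018 0.154] [-0.017  0.018] below [0.013 0.037]
0.05 [0.02  0.156] [-0.017  0.018] below [0.009 0.024]
0.06 [0.016 0.151] [-0.012  0.015] below [0.014 0.024]
0.07 [0.015 0.149] [-0.011  0.014] below [0.011 0.025]
0.08 [0.012 0.146] [-0.01   0.012] below [0.011 0.026]
0.09 [0.012 0.147] [-0.009  0.012] below [0.01  0.022]
0.1 [0.013 0.147] [-0.009  0.011] below [0.01  0.024]
0.11 [0.011 0.148] [-0.009  0.011] below [0.012 0.025]
0.12 [0.013 0.151] [-0.01   0.012] below [0.011 0.023]
0.13 [0.015 0.147] [-0.01   0.014] below [0.012 0.038]
0.14 [0.013 0.146] [-0.009  0.012] below [0.013 0.037]
0.15 [0.012 0.147] [-0.01   0.012] below [0.01  0.017]
```

```bash
python3 -m handwheel '[{"tx":4,"ty":-38,"tz":0,"roll":0},{"tx":0,"ty":-39,"tz":0,"roll":0},{"tx":0,"ty":-39,"tz":0,"roll":0},{"tx":0,"ty":-39,"tz":0,"roll":0},{"tx":0,"ty":-38,"tz":0,"roll":0},{"tx":0,"ty":0,"tz":38,"roll":0},{"tx":0,"ty":0,"tz":38,"roll":0},{"tx":0,"ty":0,"tz":38,"roll":0},{"tx":0,"ty":0,"tz":0,"roll":0}]'; python3 s.py; python3 -c "
from h import *
print(delta(m2w([.001,.040,.1302])))"
```

```text
t: 12.03
tool_pos: [0.5993, 0.0292, 0.2061]
tool_rot: [2.03, 1.681, 0.514]
contact_force: [-1.5, -0.4, -1.7]
opening: 0.0603
grip_force: 0.0
q [-0.038 -0.29   2.077 -0.122  0.768  0.212] tilt 34.1 z [ 0.55  -0.106 -0.828] x [ 0.187  0.982 -0.002] m [-0.0585  0.0389  0.2061]
[ 1.3  6.7 96.2]
```

```bash
python3 -m handwheel '[{"tx":1,"ty":6,"tz":30,"roll":0},{"tx":0,"ty":0,"tz":30,"roll":0},{"tx":0,"ty":0,"tz":22,"roll":0},{"tx":0,"ty":0,"tz":12,"roll":0},{"tx":0,"ty":0,"tz":0,"roll":0},{"tx":0,"ty":0,"tz":0,"roll":0}]'; python3 s.py; python3 -c "
from h import *
print(delta(m2w([.001,.040,.1302])))"
```

```text
t: 12.53
tool_pos: [0.6585, 0.0198, 0.1409]
tool_rot: [2.022, 1.675, 0.525]
contact_force: [0.0, 0.1, 0.1]
opening: 0.0599
grip_force: 0.0
q [-0.052 -0.06   1.999 -0.135  0.605  0.222] tilt 34.8 z [ 0.56  -0.106 -0.821] x [0.186 0.983 0.   ] m [0.0013 0.0406 0.1409]
[-0.6 -6.4  8.6]
```

```bash
python3 -m handwheel '[{"tx":0,"ty":-6,"tz":4,"roll":0},{"tx":0,"ty":0,"tz":4,"roll":0},{"tx":0,"ty":0,"tz":0,"roll":0}]'; python3 s.py; python3 -m handwheel '[{"tx":0,"ty":0,"tz":0,"roll":0},{"tx":0,"ty":0,"tz":0,"roll":0},{"tx":0,"ty":0,"tz":0,"roll":0},{"tx":0,"ty":0,"tz":0,"roll":0},{"tx":0,"ty":0,"tz":0,"roll":0},{"tx":0,"ty":0,"tz":0,"roll":0}]' 25 50
```

```text
t: 12.78
tool_pos: [0.656, 0.0202, 0.1287]
tool_rot: [2.023, 1.677, 0.522]
contact_force: [0.4, 0.2, 0.4]
opening: 0.0604
grip_force: 0.0
q [-0.052 -0.048  2.009 -0.139  0.585  0.227] tilt 34.6 z [ 0.558 -0.106 -0.823] x [ 0.186  0.983 -0.   ] m [-0.0012  0.0404  0.1287]
t: 13.28
tool_pos: [0.6574, 0.0199, 0.1307]
tool_rot: [2.021, 1.675, 0.525]
contact_force: [-0.7, -0.8, 5.8]
opening: 0.0365
grip_force: 50.0
```

```bash
python3 -m handwheel '[{"tx":-3,"ty":0,"tz":0,"roll":0},{"tx":-3,"ty":0,"tz":0,"roll":0},{"tx":-3,"ty":0,"tz":0,"roll":0},{"tx":-2,"ty":0,"tz":0,"roll":0},{"tx":-1,"ty":0,"tz":0,"roll":0},{"tx":0,"ty":0,"tz":0,"roll":0},{"tx":0,"ty":0,"tz":0,"roll":0}]'; python3 s.py; python3 - <<'E'
from h import *
for n in("top","side"):
    p,d,X,M,E=snap(n,2); Y=(X-T0)@RM
    s=(Y[...,2]>.11)&(Y[...,2]<.15)&(abs(Y[...,0])<.012)&(Y[...,1]<.25)&(Y[...,1]>.06); print(n,np.percentile(Y[s][:,1],[1,50,99]),s.sum())
E
```

```text
t: 13.87
tool_pos: [0.6555, 0.0099, 0.1307]
tool_rot: [2.021, 1.675, 0.529]
contact_force: [2.6, 6.4, 4.7]
opening: 0.0367
grip_force: 50.0
q [-0.074 -0.056  2.014 -0.112  0.58   0.188] tilt 34.9 z [ 0.562 -0.103 -0.82 ] x [0.185 0.983 0.003] m [0.0002 0.0302 0.1307]
top [0.06129429 0.10684143 0.153764  ] 317
side [0.06291509 0.10852668 0.15645811] 218
```

```bash
python3 -m handwheel '[{"tx":-2,"ty":0,"tz":0,"roll":0},{"tx":-1.5,"ty":0,"tz":0,"roll":0},{"tx":-1,"ty":0,"tz":0,"roll":0},{"tx":0,"ty":0,"tz":0,"roll":0},{"tx":0,"ty":0,"tz":0,"roll":0}]'; python3 s.py; python3 - <<'E'
from h import *
for n in("top","side"):
  snap(n,3)
  for k in(1,2,3):
    p,d,X,M,E=load(n,k); Y=(X-T0)@RM
    s=(Y[...,2]>.11)&(Y[...,2]<.15)&(abs(Y[...,0])<.012)&(Y[...,1]<.25)&(Y[...,1]>.06); print(n,k,np.percentile(Y[s][:,1],[1,50,99]),s.sum())
E
```

```text
t: 14.38
tool_pos: [0.6547, 0.0058, 0.1307]
tool_rot: [2.021, 1.675, 0.53]
contact_force: [2.8, 9.4, 3.8]
opening: 0.0363
grip_force: 49.9
q [-0.082 -0.059  2.017 -0.103  0.579  0.173] tilt 34.9 z [ 0.562 -0.103 -0.82 ] x [0.185 0.983 0.004] m [0.0002 0.0261 0.1307]
top 1 [0.06119926 0.10572953 0.14956361] 309
top 2 [0.06129429 0.10684143 0.153764  ] 317
top 3 [0.06157148 0.10820608 0.15647263] 322
side 1 [0.06142846 0.10670535 0.15212943] 206
side 2 [0.06291509 0.10852668 0.15645811] 218
side 3 [0.06197261 0.11011851 0.157891  ] 220
```

```bash
python3 -m handwheel '[{"tx":0,"ty":0,"tz":0,"roll":0},{"tx":0,"ty":0,"tz":0,"roll":0},{"tx":0,"ty":0,"tz":0,"roll":0},{"tx":0,"ty":0,"tz":0,"roll":0},{"tx":10,"ty":0,"tz":0,"roll":0},{"tx":20,"ty":0,"tz":0,"roll":0},{"tx":20,"ty":0,"tz":0,"roll":0},{"tx":20,"ty":0,"tz":0,"roll":0},{"tx":14,"ty":0,"tz":0,"roll":0},{"tx":0,"ty":0,"tz":0,"roll":0},{"tx":0,"ty":0,"tz":0,"roll":0}]' 60; python3 s.py; python3 - <<'E'
from h import *
print(delta(m2w([.001,.112,.1298])))
for n in("top","side"):
    p,d,X,M,E=snap(n,4); Y=(X-T0)@RM
    s=(Y[...,2]>.11)&(Y[...,2]<.15)&(abs(Y[...,0])<.012)&(Y[...,1]<.25)&(Y[...,1]>.06); print(n,np.percentile(Y[s][:,1],[1,50,99]),s.sum())
E
```

```text
t: 15.4
tool_pos: [0.6681, 0.0866, 0.1275]
tool_rot: [2.024, 1.679, 0.52]
contact_force: [-0.3, -0.8, 0.8]
opening: 0.0602
grip_force: 0.0
q [ 0.076  0.008  1.956 -0.261  0.608  0.433] tilt 34.5 z [ 0.556 -0.106 -0.824] x [ 0.185  0.983 -0.001] m [-0.0016  0.108   0.1275]
[ 4.   3.4 -0.4]
top [0.06117504 0.0856069  0.1569365 ] 179
side [0.06171299 0.13229409 0.15947112] 134
```

```bash
python3 -m handwheel '[{"tx":3,"ty":3,"tz":0,"roll":0},{"tx":0,"ty":0,"tz":0,"roll":0},{"tx":0,"ty":0,"tz":0,"roll":0},{"tx":0,"ty":0,"tz":0,"roll":0},{"tx":0,"ty":0,"tz":0,"roll":0},{"tx":0,"ty":0,"tz":0,"roll":0},{"tx":0,"ty":0,"tz":0,"roll":0},{"tx":0,"ty":0,"tz":0,"roll":0}]' 12 60; python3 s.py
```

```text
t: 16.17
tool_pos: [0.6714, 0.0886, 0.1299]
tool_rot: [2.024, 1.677, 0.521]
contact_force: [-1.7, -1.0, 0.4]
opening: 0.0219
grip_force: 58.6
q [ 0.079  0.013  1.947 -0.264  0.612  0.439] tilt 34.6 z [ 0.557 -0.106 -0.824] x [ 0.186  0.983 -0.001] m [0.0013 0.1105 0.1299]
```

```bash
python3 -m handwheel '[{"tx":5,"ty":0,"tz":0,"roll":0},{"tx":8,"ty":0,"tz":0,"roll":0},{"tx":10,"ty":0,"tz":0,"roll":0},{"tx":10,"ty":0,"tz":0,"roll":0},{"tx":10,"ty":0,"tz":0,"roll":0},{"tx":10,"ty":0,"tz":0,"roll":0},{"tx":10,"ty":0,"tz":0,"roll":0},{"tx":5,"ty":0,"tz":0,"roll":0},{"tx":0,"ty":0,"tz":0,"roll":0},{"tx":0,"ty":0,"tz":0,"roll":0}]'; python3 s.py; python3 - <<'E'
from h import *
p,d,X,M,E=snap("side",5); p2=snap("top",5)[0]
cv2.imwrite("pics/crop5.png",np.hstack([cv2.resize(q[a:a+165,b:b+180,::-1],(390,358),interpolation=cv2.INTER_CUBIC) for q,a,b in((p2,80,230),(p,110,200))]))
E
```

```text
t: 17.0
tool_pos: [0.684, 0.1561, 0.1296]
tool_rot: [2.024, 1.678, 0.521]
contact_force: [0.5, -0.5, -1.4]
opening: 0.0223
grip_force: 59.0
q [ 0.198  0.083  1.874 -0.361  0.648  0.613] tilt 34.5 z [ 0.557 -0.106 -0.824] x [ 0.185  0.983 -0.001] m [0.0012 0.1792 0.1296]
```

View pics/crop5.png

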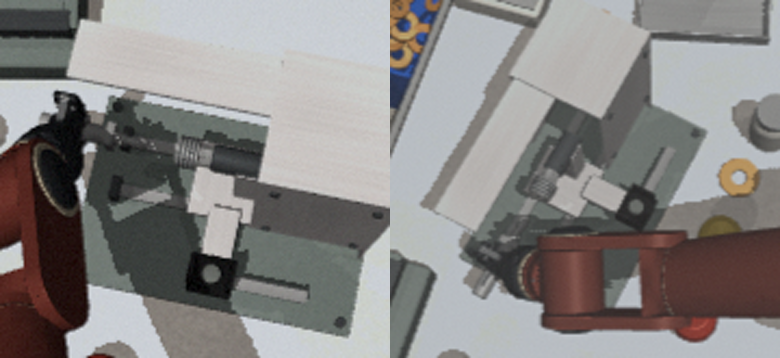

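```bash
python3 -m handwheel '[{"tx":0,"ty":0,"tz":-15,"roll":0},{"tx":0,"ty":0,"tz":-30,"roll":0},{"tx":0,"ty":0,"tz":-38,"roll":0},{"tx":0,"ty":0,"tz":-38,"roll":0},{"tx":0,"ty":0,"tz":-38,"roll":0},{"tx":0,"ty":0,"tz":-38,"roll":0}]'; python3 s.py; python3 -c "
from h import *
for p in ([.42,.01,.34],[.34,.01,.34]): print(delta(p))"
```

```text
t: 17.6
tool_pos: [0.573, 0.1759, 0.2932]
tool_rot: [2.025, 1.676, 0.521]
contact_force: [1.5, 0.9, -2.6]
opening: 0.0223
grip_force: 59.0
q [ 0.287 -0.321  1.956 -0.318  0.981  0.581] tilt 34.6 z [ 0.557 -0.106 -0.824] x [ 0.187  0.982 -0.   ] m [-0.1116  0.1781  0.2932]
[-191.6  -71.8 -106.1]
[-206.5 -136.5 -150.7]
```

```bash
python3 -m handwheel '[{"tx":-20,"ty":-12,"tz":-18,"roll":0},{"tx":-32,"ty":-12,"tz":-18,"roll":0},{"tx":-32,"ty":-12,"tz":-18,"roll":0},{"tx":-32,"ty":-12,"tz":-18,"roll":0},{"tx":-32,"ty":-12,"tz":-18,"roll":0},{"tx":-32,"ty":-12,"tz":-18,"roll":0},{"tx":-12,"ty":-20,"tz":-12,"roll":0},{"tx":0,"ty":-20,"tz":-12,"roll":0}]'; python3 s.py
```

```text
t: 18.27
tool_pos: [0.3959, 0.0199, 0.3363]
tool_rot: [2.045, 1.678, 0.492]
contact_force: [0.6, 0.8, -2.0]
opening: 0.0223
grip_force: 59.7
q [-0.097 -1.009  2.279 -0.065  1.295  0.099] tilt 33.3 z [ 0.536 -0.115 -0.836] x [ 0.197  0.98  -0.008] m [-0.2567 -0.0081  0.3363]
```

```bash
python3 -m handwheel '[{"tx":0,"ty":-38,"tz":-10,"roll":0},{"tx":0,"ty":-38,"tz":-10,"roll":0},{"tx":0,"ty":-38,"tz":-10,"roll":0},{"tx":0,"ty":-38,"tz":-10,"roll":0},{"tx":0,"ty":-38,"tz":-10,"roll":0},{"tx":0,"ty":-38,"tz":-10,"roll":0}]'; python3 s.py
```

```text
t: 18.77
tool_pos: [0.3131, 0.1376, 0.2901]
tool_rot: [2.086, 1.684, 0.364]
contact_force: [0.3, 1.6, -1.7]
opening: 0.022
grip_force: 59.8
q [ 0.469 -1.011  2.34  -0.367  1.453  0.658] tilt 29.3 z [ 0.461 -0.166 -0.872] x [ 0.227  0.972 -0.065] m [-0.3599  0.0922  0.2901]
```

```bash
python3 -c "
from h import *
from station import ctrl
Q=R.from_rotvec(ctrl.get_obs()['tool_rot']).as_matrix(); print(Q[:,1])
print(delta([.43,-.06,.36]))"
```

```text
[ 0.85788358 -0.16764058  0.48572873]
[-170.   167.4   25.9]
```

```bash
python3 -m handwheel '[{"tx":-15,"ty":28,"tz":4,"roll":0},{"tx":-28,"ty":28,"tz":4,"roll":0},{"tx":-28,"ty":28,"tz":4,"roll":0},{"tx":-28,"ty":28,"tz":4,"roll":0},{"tx":-28,"ty":28,"tz":4,"roll":0},{"tx":-28,"ty":20,"tz":4,"roll":0},{"tx":-18,"ty":0,"tz":0,"roll":0},{"tx":0,"ty":0,"tz":0,"roll":0}]'; python3 s.py
```

```text
t: 19.43
tool_pos: [0.423, -0.0649, 0.359]
tool_rot: [2.088, 1.679, 0.361]
contact_force: [-0.5, 0.9, -2.1]
opening: 0.0222
grip_force: 59.8
q [-0.315 -0.846  2.155 -0.019  1.322 -0.099] tilt 29.3 z [ 0.46  -0.169 -0.872] x [ 0.231  0.971 -0.067] m [-0.2143 -0.0863  0.359 ]
```

```bash
python3 -m handwheel '[{"tx":4,"ty":-38,"tz":-9,"roll":0},{"tx":4,"ty":-38,"tz":-9,"roll":0},{"tx":4,"ty":-38,"tz":-9,"roll":0},{"tx":4,"ty":-38,"tz":-9,"roll":0},{"tx":4,"ty":-38,"tz":-9,"roll":0},{"tx":4,"ty":-38,"tz":-9,"roll":0}]'; python3 s.py
```

```text
t: 19.93
tool_pos: [0.3431, 0.0333, 0.321]
tool_rot: [2.143, 1.711, 0.249]
contact_force: [0.7, 1.0, -1.6]
opening: 0.0219
grip_force: 60.0
q [ 0.031 -1.011  2.273 -0.199  1.499  0.23 ] tilt 24.5 z [ 0.371 -0.186 -0.91 ] x [ 0.241  0.965 -0.099] m [-0.3111 -0.0046  0.321 ]
```

```bash
python3 -m handwheel '[{"tx":-30,"ty":-26,"tz":-6,"roll":0},{"tx":-30,"ty":-26,"tz":-6,"roll":0},{"tx":-30,"ty":-26,"tz":-6,"roll":0},{"tx":-26,"ty":-30,"tz":-6,"roll":0},{"tx":-20,"ty":-34,"tz":-6,"roll":0},{"tx":-10,"ty":-38,"tz":-6,"roll":0}]'; python3 s.py
```

```text
t: 20.43
tool_pos: [0.3168, -0.0435, 0.3426]
tool_rot: [2.223, 1.741, 0.09]
contact_force: [0.4, 0.9, -1.7]
opening: 0.0222
grip_force: 59.9
q [-0.255 -1.011  2.221 -0.14   1.638 -0.044] tilt 18.5 z [ 0.241 -0.207 -0.948] x [ 0.257  0.956 -0.143] m [-0.3226 -0.085   0.3426]
```

```bash
python3 -m handwheel '[{"tx":-36,"ty":-10,"tz":-4,"roll":0},{"tx":-36,"ty":-10,"tz":-4,"roll":0},{"tx":-34,"ty":-18,"tz":-6,"roll":0},{"tx":-30,"ty":-26,"tz":-6,"roll":0},{"tx":-26,"ty":-30,"tz":-6,"roll":0},{"tx":-20,"ty":-34,"tz":-6,"roll":0}]'; python3 s.py
```

```text
t: 20.93
tool_pos: [0.2169, -0.2214, 0.3883]
tool_rot: [2.267, 1.778, 0.056]
contact_force: [0.8, -0.6, -1.5]
opening: 0.022
grip_force: 60.0
q [-1.117 -1.011  2.137  0.093  1.767 -0.847] tilt 15.1 z [ 0.189 -0.179 -0.966] x [ 0.25   0.96  -0.129] m [-0.3878 -0.2784  0.3883]
```

```bash
python3 -m handwheel '[{"tx":18,"ty":-34,"tz":0,"roll":0},{"tx":18,"ty":-34,"tz":0,"roll":0},{"tx":18,"ty":-34,"tz":0,"roll":0},{"tx":18,"ty":-34,"tz":0,"roll":0},{"tx":18,"ty":-34,"tz":0,"roll":0}]'; python3 s.py
```

```text
t: 21.35
tool_pos: [0.1789, -0.2113, 0.391]
tool_rot: [2.359, 1.852, 0.048]
contact_force: [0.4, -0.1, -1.1]
opening: 0.022
grip_force: 59.9
q [-1.212 -1.011  2.122  0.077  1.903 -0.942] tilt 8.4 z [ 0.113 -0.092 -0.989] x [ 0.241  0.968 -0.063] m [-0.4271 -0.2755  0.391 ]
```

```bash
python3 -m handwheel '[{"tx":18,"ty":-34,"tz":0,"roll":0},{"tx":18,"ty":-34,"tz":0,"roll":0},{"tx":18,"ty":-34,"tz":0,"roll":0},{"tx":18,"ty":-34,"tz":0,"roll":0},{"tx":18,"ty":-34,"tz":0,"roll":0}]'; python3 s.py
```

```text
t: 21.77
tool_pos: [0.1124, -0.2083, 0.4189]
tool_rot: [2.438, 1.922, 0.067]
contact_force: [0.1, 0.2, -1.1]
opening: 0.022
grip_force: 59.9
q [-1.46  -1.011  2.071  0.063  2.073 -1.194] tilt 3.2 z [ 0.056 -0.001 -0.998] x [0.233 0.972 0.012] m [-0.493  -0.2849  0.4189]
```

```bash
python3 -c "
from h import *
print(delta([.539,-.420,.30]))"
```

```text
[-107.8  457.1  142.9]
```

```bash
python3 -m handwheel '[{"tx":-4,"ty":20,"tz":0,"roll":0},{"tx":-8,"ty":38,"tz":0,"roll":0},{"tx":-8,"ty":38,"tz":5,"roll":0},{"tx":-8,"ty":38,"tz":10,"roll":0},{"tx":-8,"ty":36,"tz":14,"roll":0},{"tx":-8,"ty":36,"tz":14,"roll":0},{"tx":-8,"ty":36,"tz":14,"roll":0},{"tx":-8,"ty":36,"tz":14,"roll":0},{"tx":-8,"ty":36,"tz":14,"roll":0},{"tx":-8,"ty":36,"tz":14,"roll":0},{"tx":-8,"ty":36,"tz":14,"roll":0}]'; python3 -m handwheel '[{"tx":-12,"ty":36,"tz":14,"roll":0},{"tx":-12,"ty":36,"tz":14,"roll":0},{"tx":0,"ty":0,"tz":0,"roll":0.12},{"tx":0,"ty":0,"tz":0,"roll":0.12},{"tx":0,"ty":0,"tz":0,"roll":0.12},{"tx":0,"ty":0,"tz":0,"roll":0.12},{"tx":0,"ty":0,"tz":0,"roll":0.12},{"tx":0,"ty":0,"tz":0,"roll":0.12},{"tx":0,"ty":0,"tz":0,"roll":0.12},{"tx":0,"ty":0,"tz":0,"roll":0.12},{"tx":0,"ty":0,"tz":0,"roll":0.12}]';  python3 s.py; python3 - <<'E'
from h import *
print(delta([.539,-.420,.10]))
for n in("top","side"):
    p=snap(n,6)[0]
a,b=cv2.imread("pics/top6.png"),cv2.imread("pics/side6.png")
cv2.imwrite("pics/crop6.png",np.hstack([cv2.resize(a[110:280,380:560],(390,368)),cv2.resize(b[60:230,270:450],(390,368))]))
E
```

```text
t: 22.68
tool_pos: [0.4761, -0.3808, 0.3259]
tool_rot: [2.438, 1.921, 0.066]
contact_force: [-0.9, -0.5, 0.4]
opening: 0.0219
grip_force: 59.9
t: 23.6
tool_pos: [0.5401, -0.4205, 0.3025]
tool_rot: [3.107, 0.388, 0.087]
contact_force: [0.3, 0.3, -0.7]
opening: 0.0219
grip_force: 60.0
q [-0.785  0.139  1.435  0.038  1.526  0.537] tilt 3.2 z [ 0.056 -0.003 -0.998] x [0.968 0.246 0.054] m [-0.0333 -0.4141  0.3025]
[-11.9  -4.1 202.1]
```

View pics/crop6.png

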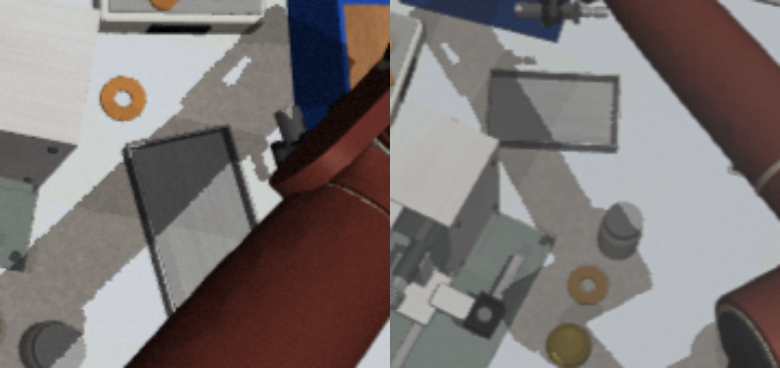

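```bash
python3 -m handwheel '[{"tx":0,"ty":0,"tz":30,"roll":0},{"tx":0,"ty":0,"tz":35,"roll":0},{"tx":0,"ty":0,"tz":35,"roll":0},{"tx":0,"ty":0,"tz":35,"roll":0},{"tx":-6,"ty":-4,"tz":35,"roll":0},{"tx":-6,"ty":0,"tz":30,"roll":0},{"tx":0,"ty":0,"tz":25,"roll":0},{"tx":0,"ty":0,"tz":10,"roll":0},{"tx":0,"ty":0,"tz":0,"roll":0},{"tx":0,"ty":0,"tz":0,"roll":0}]'; python3 s.py; python3 - <<'E'
from h import *
for n in("top","side"):
    snap(n,7)
a,b=cv2.imread("pics/top7.png"),cv2.imread("pics/side7.png")
cv2.imwrite("pics/crop7.png",np.hstack([cv2.resize(a[110:280,380:560],(390,368)),cv2.resize(b[60:180,290:420],(390,368))]))
E
```

```text
t: 24.53
tool_pos: [0.5407, -0.4217, 0.068]
tool_rot: [3.105, 0.398, 0.088]
contact_force: [-0.2, 0.2, -0.7]
opening: 0.0225
grip_force: 60.0
q [-0.785  0.328  1.619  0.042  1.152  0.514] tilt 3.3 z [ 0.057 -0.003 -0.998] x [0.966 0.252 0.054] m [-0.0325 -0.4151  0.068 ]
```

View pics/crop7.png

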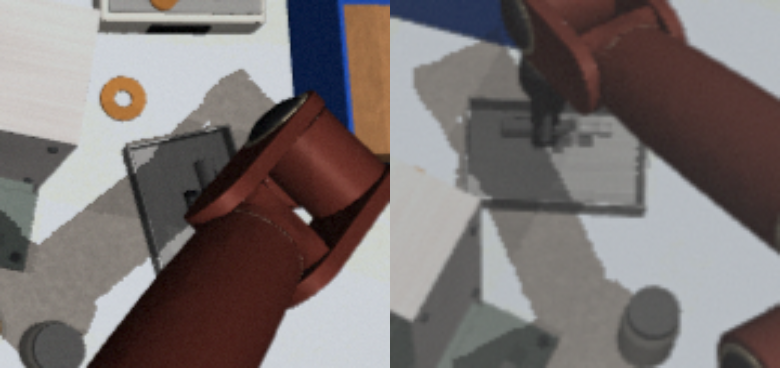

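```bash
python3 -m handwheel '[{"tx":0,"ty":0,"tz":15,"roll":0},{"tx":0,"ty":0,"tz":12,"roll":0},{"tx":0,"ty":0,"tz":7,"roll":0},{"tx":0,"ty":0,"tz":4,"roll":0},{"tx":0,"ty":0,"tz":2,"roll":0},{"tx":0,"ty":0,"tz":0,"roll":0},{"tx":0,"ty":0,"tz":0,"roll":0}]' - 25; python3 s.py
```

```text
t: 25.22
tool_pos: [0.5424, -0.4224, 0.0277]
tool_rot: [3.105, 0.395, 0.088]
contact_force: [0.3, 0.7, -0.9]
opening: 0.0222
grip_force: 60.1
q [-0.784  0.383  1.626  0.043  1.09   0.515] tilt 3.3 z [ 0.057 -0.003 -0.998] x [0.967 0.25  0.054] m [-0.0306 -0.4155  0.0277]
```

```bash
python3 -m handwheel '[{"tx":0,"ty":0,"tz":1,"roll":0},{"tx":0,"ty":0,"tz":1,"roll":0},{"tx":0,"ty":0,"tz":0,"roll":0},{"tx":0,"ty":0,"tz":0,"roll":0}]' 15 20; python3 -m handwheel '[{"tx":0,"ty":0,"tz":1,"roll":0},{"tx":0,"ty":0,"tz":1,"roll":0},{"tx":0,"ty":0,"tz":0,"roll":0},{"tx":0,"ty":0,"tz":0,"roll":0}]'
```

```text
t: 25.55
tool_pos: [0.5429, -0.4225, 0.0266]
tool_rot: [3.104, 0.395, 0.089]
contact_force: [0.2, 1.0, 4.2]
opening: 0.0223
grip_force: 60.5
t: 25.88
tool_pos: [0.5433, -0.4226, 0.0255]
tool_rot: [3.104, 0.395, 0.089]
contact_force: [-2.4, 3.2, 9.2]
opening: 0.022
grip_force: 61.3
```

```bash
python3 -m handwheel '[{"tx":0,"ty":0,"tz":-1,"roll":0},{"tx":0,"ty":0,"tz":0,"roll":0},{"tx":0,"ty":0,"tz":0,"roll":0}]' 27; python3 -m handwheel '[{"tx":0,"ty":0,"tz":0,"roll":0},{"tx":0,"ty":0,"tz":0,"roll":0},{"tx":0,"ty":0,"tz":-4,"roll":0},{"tx":0,"ty":0,"tz":-15,"roll":0},{"tx":0,"ty":0,"tz":-30,"roll":0},{"tx":0,"ty":0,"tz":-40,"roll":0},{"tx":0,"ty":0,"tz":-40,"roll":0},{"tx":0,"ty":0,"tz":-40,"roll":0}]' 50; python3 -m handwheel '[{"tx":-30,"ty":-25,"tz":-10,"roll":0},{"tx":-30,"ty":-25,"tz":-10,"roll":0},{"tx":-30,"ty":-25,"tz":-10,"roll":0},{"tx":-30,"ty":-25,"tz":-10,"roll":0},{"tx":-30,"ty":-25,"tz":-10,"roll":0},{"tx":0,"ty":0,"tz":0,"roll":0}]'; python3 - <<'E'
from h import *
for n in("top","side"):
    p,d,X,M,E=snap(n,8); Y=(X-T0)@RM
    t=np.array([.521,-.424,0]); Z=(X-t)@R.from_euler('z',13.1,degrees=True).as_matrix()
    s=(abs(Z[...,0])<.1)&(abs(Z[...,1])<.055)&(Z[...,2]>.016)&(Z[...,2]<.06)
    print(n,s.sum(),np.percentile(Z[s],[2,50,98],axis=0).round(4).tolist())
a,b=cv2.imread("pics/top8.png"),cv2.imread("pics/side8.png")
cv2.imwrite("pics/crop8.png",np.hstack([cv2.resize(a[70:280,240:540],(420,294)),cv2.resize(b[80:260,200:400],(370,294))]))
E
```

```text
t: 26.13
tool_pos: [0.5422, -0.4218, 0.0239]
tool_rot: [3.106, 0.395, 0.087]
contact_force: [1.0, 0.2, 0.1]
opening: 0.0269
grip_force: 0.3
t: 26.8
tool_pos: [0.5326, -0.4216, 0.1963]
tool_rot: [3.105, 0.395, 0.088]
contact_force: [-0.1, -0.1, 0.0]
opening: 0.0498
grip_force: 0.0
t: 27.3
tool_pos: [0.35, -0.3358, 0.2354]
tool_rot: [3.103, 0.392, 0.088]
contact_force: [0.5, -0.2, -0.2]
opening: 0.0502
grip_force: 0.0
top 391 [[-0.0609, -0.0075, 0.0178], [0.0061, 0.0073, 0.0268], [0.0673, 0.019, 0.0339]]
side 207 [[-0.0584, -0.0064, 0.0175], [0.0091, 0.0095, 0.0271], [0.0699, 0.0197, 0.0367]]
```

View pics/crop8.png

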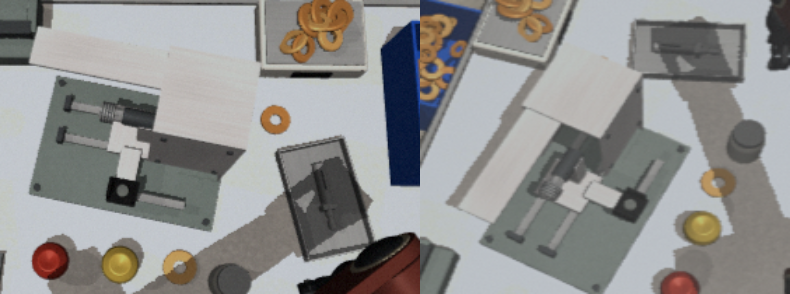

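```bash
python3 - <<'E'
from h import *
for n in("top","side"):
  for k in(1,8):
    p,d,X,M,E=load(n,k); Y=(X-T0)@RM
    s=(Y[...,2]>.12)&(Y[...,2]<.17)&(abs(Y[...,0])<.02)&(abs(Y[...,0])>.0)&(Y[...,1]>-.0)&(Y[...,1]<.2)
    t=s&(Y[...,1]<.075)&(Y[...,2]>.1485 if n=="top" else Y[...,2]>.151)
    print(n,k,"axis parts",np.percentile(Y[s][:,1],[1,99]).round(4),"ridge",np.percentile(Y[t][:,1],[3,50,97]).round(4),t.sum())
  s=(np.hypot(Y[...,0]+.129,Y[...,1]+.0138)<.008); print("cap z",np.median(Y[s][:,2]),s.sum())
E
```

```text
top 1 axis parts [0.0011 0.149 ] ridge [0.028  0.0377 0.051 ] 30
top 8 axis parts [0.0009 0.0535] ridge [0.0036 0.0383 0.0486] 30
cap z 0.07397301246973398 25
side 1 axis parts [0.0011 0.1517] ridge [0.0006 0.0378 0.0526] 19
side 8 axis parts [0.001  0.0565] ridge [0.0315 0.0446 0.0513] 11
cap z 0.07514607978856058 16
```

Collar is forward, the button is up, and the tube lies flat in the tray. Handing in.

```bash
python3 -c "
from station import ctrl
print(ctrl.finish_job())"
```

```text
the job is handed in; nothing more can be done
None
```

I've handed the job in; it gave no verdict. My last camera check showed the coring tube lying flat in the wash tray, the carriage locked out with its button up, and the collar forward; the loose things looked undisturbed.

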